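# Close the two-part plaster mould

## Robot

A 6-joint arm with a two-finger parallel gripper is mounted at the origin on a cart in front of the work surface, level with it; the furniture and walls round the work are solid. World frame = base frame: x ahead of the robot, y to its left, z up, the work surface at z = 0. Lengths are in mm, angles in rad, forces in N, time in s.
With the tool pointing down it reaches from about 275 to 1000 mm from the base axis. Payload 8.4 kg.
Tool frame: the origin (TCP) lies at the very end of the fingers, on their centre line; the grasp point (between the pads) lies 19 mm behind it (r.tcp_to_grasp is the distance from the TCP to the grasp point, in mm); z points along the fingers, y is the line along which they close (so a half turn about z gives the same grasp; the last joint's range is limited). The gripper opens to 85 mm and grips with 20 to 120 N. Pads are 22 mm wide; open, the fingers measure 114 mm over their backs; the gripper's body (76 mm by 85 mm) begins 54 mm behind the grasp point. The pads swing forward as they close: fully open they stand 13 mm farther back than shut.
Start: joints at [-1.256, 0.353, 1.633, -0, 1.155, -0.002], TCP at [194.703, -593.901, 199.381] pointing down, gripper open.
Joint ranges: [-2.63, 2.63], [-0.92, 2.1], [0.06, 2.66], [-1.3, 4.44], [0, 2.69], [-3.02, 3.02]. Speed limits (rad/s): [2.22, 2.22, 2.79, 3.14, 3.14, 3.14].

## Interface

Orientations are given as [roll, pitch, yaw] about the fixed x, y, z axes, in that order (R = Rz(yaw) Ry(pitch) Rx(roll)).
In Python, from rig import r gives the robot as it stands. The module is installed in compiled form; this text tells all that it offers.
- The arm moves only by the tool play_rows, never from a script. Its argument "rows" is a list of rows, each an object with "dp": the shift along the tool's x, y, z in units of 40 mm (1.0 is 40 mm), a list of three; "turn": the turn, a rotation vector about the tool's x, y, z in units of 6 degrees (1.0 is 6 degrees), a list of three; "fingers": the closure, from 0 (fully open) to 1 (shut). In form: [{"dp": [tx, ty, tz], "turn": [wx, wy, wz], "fingers": fingers}, ...]. A call has 1 to 5 rows; each row shifts and turns the commanded pose from where the row before left it, along the tool's axes as they then stand; what a row does not reach is not made up. A row lasts 1/12 s, in which the tool goes at most 41.7 mm and 7.16 degrees, less where a joint would pass 70% of its speed; a pose out of reach is approached as far as the arm can. A call is refused whole if a number of a shift passes 1 or a number of a turn 1, either way. A call with a gripper value outside its range is refused whole. The fingers move at their own pace and stop on an object; "force" is the grip in N (left out, the last holds). Time passes only in rows, so rows that do not move let the fingers close. It gives the time, the measured TCP pose, the force, the opening and the grip force at its end, in the units of the state.
- r.sense(): the state, without advancing time (a new reading comes with each control period).
- r.grab_frame(name): name is "side" or "top" or "wrist"; returns a dict with "pixels" (420x560x3 uint8, red, green, blue), "fx", "fy", "cx", "cy" (pixels), "pose" (4x4, takes a point from camera to world coordinates). Camera axes: x right, y down, z forward; pixel columns grow to the right and rows downward; lengths in mm; the calibration is good to about 2 mm. A picture is of the moment at which its call begins. There is no depth.
- r.sign_off(): hands the job in; it is judged then, once.
The state is a dict: "clock": time; "qpos": joint angles; "qvel": joint speeds; "joint_efforts": joint torques, N m; "eef_pos": TCP position; "tcp_rot": TCP orientation; "contact_force": force on the tool from outside, world axes, zero at the start; "wrist_torque": the same for the moment, N m; "opening": opening from 0.0 (shut) to 1.0 (fully open); "grasp_force": force on a finger pad.
Only numpy, scipy, OpenCV 4.12 (cv2) and the standard library are available. Lean on these libraries where they do the work, as an engineer would, in place of code of your own. Each camera call takes 0.05 s, during which the arm holds its last target. There are 200 camera calls.

## Task

Get the two-part plaster mould ready for pouring: with the fingertips tip the loose half, which leans back on its two pegs, up onto its foot, and push it along the board until its four keys are fully home in the fixed half and the two faces meet flush. Then flip the steel hasp over from the back and press it down until its lip sits fully behind the loose half. Only push, gently: grip and lift nothing, let the loose half's foot stay on the board, do not let it fall over, and leave the cup, jar, brush and tape where they are.

Things in the scene. Friction and masses are not known exactly. Their poses are not given: they have to be found in the camera images.
- jig: Casting jig, fixed to the bench: plywood board 250 x 130 x 18 mm. Origin: centre of the board's underside, on the bench. Own x runs along the board from the two pegs to the back stop: the direction in which the loose half is pushed shut; own z is up. Behind the fixed half a plywood back stop (18 mm thick, 143 mm above the bench) carries the hasp; gussets behind it end at own x = 120 mm.
- loose_half: Loose plaster mould half, a block 45 mm thick (own x), 110 wide (own y), 125 high (own z), about 0.7 kg. Origin: centre of its foot. Own +x is the parting face, with the hollow and four domed keys 8 mm proud; own -x the plain flat back. It starts leaning about 35 degrees back towards the jig's -x on the pegs. Plaster chips: the push on it must stay under 35 N; under 20 N is enough.
- top_edge (a point): Middle of the back top edge of the loose half, in the plane of its back. It overhangs the pegs, 120 mm above the bench at the start; pushed towards the jig's +x it tips the half, which drops onto its foot by itself once within about 19 degrees of upright, some 8 to 14 mm short of shut. On the way its highest corner rises to 151 mm above the bench.
- heel (a point): Middle of the back bottom edge of the loose half; it stays on the board (18 mm above the bench). Pushed low, within 25 mm of the board, the half slides upright; pushed at mid-height its top goes in first and rests on the fixed half, then its foot follows. The keys centre themselves in the sockets from up to 4 mm aside.
- seat (a point): Point on top of the board where the origin of loose_half is when the mould is fully shut (22.5 mm in front of the fixed face); axes those of the jig, and the loose half's own axes are then along them.
- hasp (a joint): Hinge of the steel hasp, rad. 0: shut, strap level over both halves, lip behind the loose half, firm stop. Grows as it is raised; 1.57 upright; starts at 1.8 to 2.15, leaning away from the mould. Stays where it is left (about 1 N at its end moves it). If the mould is not shut the lip lands on the loose half at about 0.13. Keep the push on it under 35 N.
- hasp_pin (a point): Hinge pin of the hasp: in the middle of the top of the back stop, 148 mm above the bench, the pin along the jig's y. When shut the strap runs from here to the jig's -x.
- hasp_end (a point): Outer end of the hasp, 104 mm from the pin, on the strap's upper face (the one towards the jig's +x when the strap is upright). The strap is flat, 30 mm wide, 4 mm thick; at this end a lip is turned down 17 mm (towards the jig's -x when the strap is upright).
- cup: Bystander: plain white plastic cup, 69 mm across, 74 mm high, loose on the bench on the pegs' side. Origin: centre of its underside.
- brush: Bystander: flat paint brush with a red handle, 210 mm long, 46 mm wide, 10 mm high, loose on the bench. Origin: centre of its underside.
- jar: Bystander: small closed jar, 50 mm across, 58 mm high, loose on the bench beyond the back stop. Origin: centre of its underside.
- tape: Bystander: roll of masking tape lying flat, 103 mm across, 25 mm high, loose on the bench. Origin: centre of its underside.
- pegs (a point): Midway between the round tops of the two upright wooden pegs on which the loose half leans: 16 mm thick, 65 mm high above the board, 94 mm apart (78 mm clear between them).
- fixed_face (a point): Middle of the top edge of the fixed plaster half's parting face, which looks to the jig's -x and has four round sockets. The fixed half is 110 mm wide, 125 mm high, 45 mm thick, in one with the jig.

How it is judged (in metres and radians):
On the way:
1. the mould is shut: loose half upright, keyed and flush against the fixed half, the hasp still raised (x of loose_half in the frame of seat above -0.0022 m and angle between loose_half's own z axis and vertical below 0.035 rad and value of joint hasp above 0.5 rad), for 0.1 s.
At the end, for the whole second after the job is handed in: The loose half stands upright (within 2 degrees) on the board, its faces flush with the fixed half (within 3 mm) and keyed to the side within 3 mm, at rest; the hasp is down (joint below 0.06 rad) with its lip behind the loose half (x of loose_half in the frame of seat above -0.003 m and y of loose_half in the frame of seat between -0.003 and 0.003 m and z of loose_half in the frame of seat below 0.003 m and angle between loose_half's own z axis and vertical below 0.035 rad and angle between the x axis of loose_half and the x axis of seat, either way round below 0.04 rad and value of joint hasp below 0.06 rad and linear speed of loose_half below 0.01 m/s); the robot touches nothing.
It fails at once if the loose half is lifted off the board (height (world z) of heel above 0.036 m).
It fails at once if the loose half falls over (angle between loose_half's own z axis and vertical above 0.95 rad).
It fails at once if the loose half or the hasp is gripped or pressed hard (over 35 N) (contact force between the fingers and loose_half above 35 N or contact force between the fingers and hasp above 35 N).
It fails at once if the cup, jar, brush or tape is disturbed (moved over 20 mm) (distance of any of cup, jar, brush, tape from where it was at the start of the episode above 0.02 m).
It also fails if it takes over 51 s, if anything falls off the work surface, if the arm or the gripper's body presses on something with over 40 N, if the wrist force passes 120 N, or if a joint passes its speed limit or range.

## Working session

There is one attempt and no reset: what is moved stays moved. The work goes in short steps, Python scripts to look and compute and a tool call to move; the robot and the scene stay as the last step left them, time stands still between calls to the robot, and variables do not carry over. Pictures are saved under pics/ and viewed, at most 10 in all, crops included, and the job is handed in when it is done.

Besides the shell and the picture viewer there is one more tool, called after "Call:" as name(argument=value, ...) on one line, values as JSON. play_rows: Moves the arm, as the interface text tells. Its arguments: {"type":"object","properties":{"rows":{"type":"array"},"force":{"type":"number"}},"required":["rows"]}

```bash
mkdir -p pics; python3 - <<'E'
from rig import r
import cv2, numpy as np, pickle
d={}
for n in ("side","top"):
    f=r.grab_frame(n); d[n]=f
    cv2.imwrite(f"pics/{n}0.png",f["pixels"][...,::-1])
    print(n,f["fx"],f["cx"],f["cy"],np.round(f["pose"],3).tolist())
pickle.dump(d,open("f0.pkl","wb"))
s=r.sense();print({k:np.round(v,3).tolist() for k,v in s.items()})
E
```

```text
side 427.42582919992554 273.83492833715746 200.7703207039013 [[-0.931, 0.254, -0.264, 800.53], [0.366, 0.651, -0.665, 735.199], [0.003, -0.716, -0.698, 800.992], [0.0, 0.0, 0.0, 1.0]]
top 533.9039215275111 278.50644871112405 206.73581550299306 [[0.001, -0.993, 0.122, 367.043], [-1.0, -0.002, -0.009, 107.302], [0.009, -0.122, -0.992, 1627.639], [0.0, 0.0, 0.0, 1.0]]
{'clock': 0.1, 'qpos': [-1.256, 0.354, 1.634, 0.0, 1.155, -0.002], 'qvel': [-0.0, 0.0, -0.002, -0.002, -0.0, -0.0], 'joint_efforts': [-0.0, -60.636, -34.282, 0.0, 0.004, -0.0], 'eef_pos': [194.567, -593.486, 198.77], 'tcp_rot': [-3.14, -0.0, 0.317], 'contact_force': [-0.392, -0.588, 0.056], 'wrist_torque': [-0.048, 0.053, -0.0], 'grasp_force': 0.0, 'opening': 0.998}
```

View pics/side0.png

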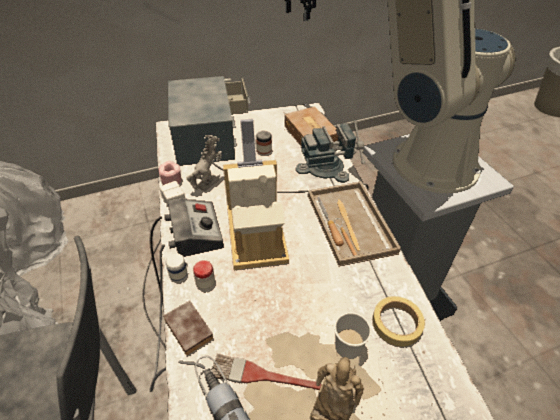

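View pics/top0.png

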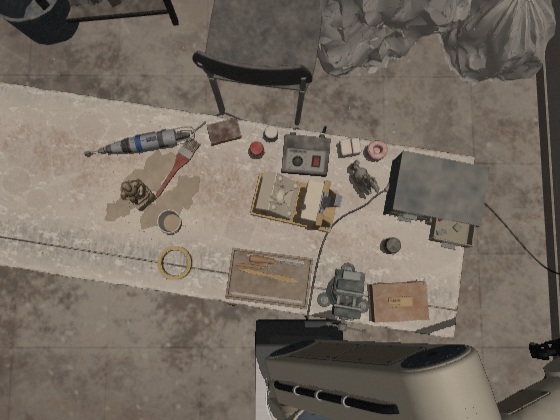

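Side view: the jig is at about (258,210), the loose half at (258,220), the raised hasp at (248,138) and the jar at (263,140). Top view: the jig is centred near (292,203), with the pegs' side to the left (+y) and the hasp to the right at (330,200). I'll enlarge both.

```bash
python3 - <<'E'
import cv2,pickle,numpy as np
d=pickle.load(open("f0.pkl","rb"))
a=d["side"]["pixels"][110:275,205:305,::-1]; b=d["top"]["pixels"][165:240,240:350,::-1]
a=cv2.resize(a,None,fx=3.6,fy=3.6,interpolation=cv2.INTER_CUBIC); b=cv2.resize(b,None,fx=4,fy=4,interpolation=cv2.INTER_CUBIC)
c=np.zeros((600,800,3),np.uint8); c[:594,:360]=a[:594,:360]; c[:300,360:800]=b[:300,:440]
cv2.imwrite("pics/c0.png",c)
E
```

```text
(no output)
```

View pics/c0.png

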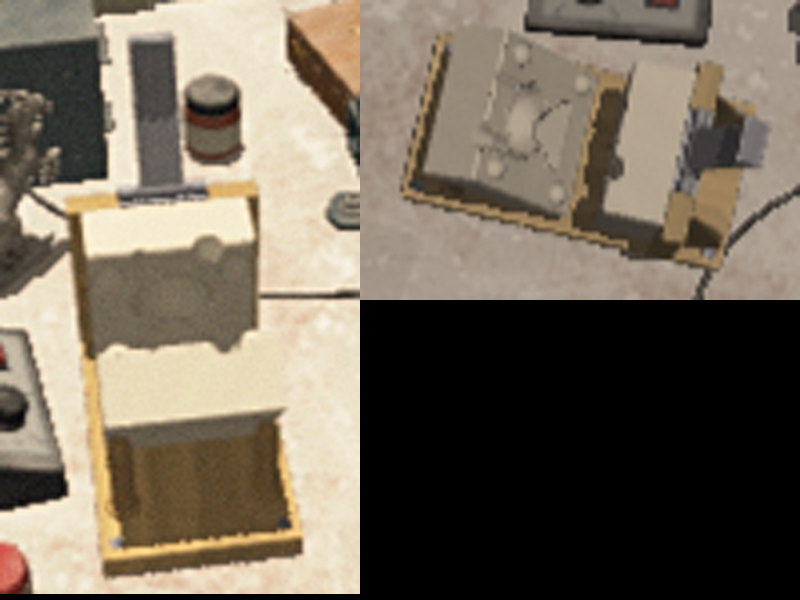

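```bash
cat > h.py <<'E'
import numpy as np
def ray(f,u,v):
    P=f["pose"]; d=P[:3,:3]@np.array([(u-f["cx"])/f["fx"],(v-f["cy"])/f["fy"],1]); return P[:3,3],d/np.linalg.norm(d)
def onz(f,u,v,z):
    o,d=ray(f,u,v); return o+d*(z-o[2])/d[2]
def two(a,b):
    (o1,d1),(o2,d2)=a,b
    s=np.linalg.lstsq(np.c_[d1,-d2],o2-o1,rcond=None)[0]
    p,q=o1+s[0]*d1,o2+s[1]*d2
    return (p+q)/2,np.linalg.norm(p-q)
E
python3 - <<'E'
from h import *; import pickle
d=pickle.load(open("f0.pkl","rb"));S,T=d["side"],d["top"]
s=lambda x,y:(S,x/3.6+205-.4,y/3.6+110-.4)
t=lambda x,y:(T,(x-360)/4+240-.4,y/4+165-.4)
np.set_printoptions(precision=1,suppress=True)
for n,p in dict(tl=t(435,33),bl=t(405,193),br=t(718,268),sL=s(104,555),sR=s(300,537)).items(): print(n,onz(*p,18))
for n,a,b in [("haspend",s(151,38),t(765,143)),("topedge R(-x)",s(281,412),t(420,180)),("topedge L",s(104,428),t(450,30)),("fixedfaceTop R",s(250,240),t(607,213)),("fixed L",s(88,255),t(632,65)),("haspMid",s(160,188),t(692,150)),("stopR",s(257,186),t(672,238)),("stopL",s(70,207),t(705,65))]:
    p,e=two(ray(*a),ray(*b)); print(n,p,round(e,1))
E
```

```text
tl [669.2 154.6  18. ]
bl [546.  176.6  18. ]
br [489.4 -60.2  18. ]
sL [665.8 147.1  18. ]
sR [544.7 179.   18. ]
haspend [552.7 -67.7 244. ] 3.1
topedge R(-x) [547.7 159.9 117. ] 7.7
topedge L [653.7 139.7 124.8] 5.1
fixedfaceTop R [519.5  29.4 140. ] 2.0
fixed L [623.8  11.6 145.7] 2.4
haspMid [561.8 -29.1 151.9] 0.4
stopR [499.5 -14.4 146.6] 2.3
stopL [622.3 -39.1 146.2] 0.9
```

The top view puts the board's peg-end edge at y≈165 and its axis along about (-0.2,-0.98). The half's top edge is at z≈120, the pin at z≈150 and the hasp end at z≈244, so the hasp is at roughly 1.96 rad. All of these agree with the text. I'll move in high with the fingers closed.

Call:
play_rows(rows=[{"dp": [0.6,-0.5,-0.6],"turn": [0,0,0],"fingers": 1},{"dp": [0.6,-0.5,-0.6],"turn": [0,0,0],"fingers": 1},{"dp": [0.6,-0.5,-0.6],"turn": [0,0,0],"fingers": 1},{"dp": [0.6,-0.5,-0.6],"turn": [0,0,0],"fingers": 1},{"dp": [0.6,-0.5,-0.6],"turn": [0,0,0],"fingers": 1}])

```text
clock: 0.52
eef_pos: [277.9, -459.9, 320.1]
tcp_rot: [-3.141, 0.0, 0.316]
contact_force: [0.8, -0.5, 0.8]
opening: 0.301
grasp_force: 0.0
```

Call:
play_rows(rows=[{"dp": [0.7,-0.7,0],"turn": [0,0,0],"fingers": 1},{"dp": [0.7,-0.7,0],"turn": [0,0,0],"fingers": 1},{"dp": [0.7,-0.7,0],"turn": [0,0,0],"fingers": 1},{"dp": [0.7,-0.7,0],"turn": [0,0,0],"fingers": 1},{"dp": [0.7,-0.7,0],"turn": [0,0,0],"fingers": 1}])

```text
clock: 0.93
eef_pos: [367.2, -283.0, 319.3]
tcp_rot: [-3.142, -0.0, 0.316]
contact_force: [1.2, 1.0, -0.4]
opening: -0.001
grasp_force: 0.0
```

Call:
play_rows(rows=[{"dp": [0.7,-0.7,0],"turn": [0,0,0],"fingers": 1},{"dp": [0.7,-0.7,0],"turn": [0,0,0],"fingers": 1},{"dp": [0.7,-0.7,0],"turn": [0,0,0],"fingers": 1},{"dp": [0.7,-0.7,0],"turn": [0,0,0],"fingers": 1},{"dp": [0.7,-0.7,0],"turn": [0,0,0],"fingers": 1}])

```text
clock: 1.35
eef_pos: [456.7, -106.2, 319.3]
tcp_rot: [3.142, 0.0, 0.317]
contact_force: [0.9, -0.3, 0.3]
opening: 0.002
grasp_force: 0.0
```

Call:
play_rows(rows=[{"dp": [0.7,-0.7,0],"turn": [0,0,0],"fingers": 1},{"dp": [0.7,-0.7,0],"turn": [0,0,0],"fingers": 1},{"dp": [0.7,-0.7,0],"turn": [0,0,0],"fingers": 1},{"dp": [0.7,-0.7,0],"turn": [0,0,0],"fingers": 1},{"dp": [0.7,-0.7,0],"turn": [0,0,0],"fingers": 1}])

```text
clock: 1.77
eef_pos: [546.1, 70.5, 319.2]
tcp_rot: [3.142, 0.0, 0.317]
contact_force: [1.1, -1.0, 0.2]
opening: 0.001
grasp_force: 0.0
```

Call:
play_rows(rows=[{"dp": [0,0,0],"turn": [0,0,-1],"fingers": 1},{"dp": [0,0,0],"turn": [0,0,-1],"fingers": 1},{"dp": [0,0,0],"turn": [0,0,-1],"fingers": 1},{"dp": [0,0,0],"turn": [0,0,-1],"fingers": 1},{"dp": [0,0,0],"turn": [0,0,-1],"fingers": 1}])

```text
clock: 2.18
eef_pos: [545.6, 68.6, 318.9]
tcp_rot: [-3.141, 0.001, 0.846]
contact_force: [0.4, 0.1, -0.1]
opening: 0.001
grasp_force: 0.0
```

Call:
play_rows(rows=[{"dp": [0,0,0],"turn": [0,0,-1],"fingers": 1},{"dp": [0,0,0],"turn": [0,0,-1],"fingers": 1},{"dp": [0,0,0],"turn": [0,0,-1],"fingers": 1},{"dp": [0,0,0],"turn": [0,0,-1],"fingers": 1},{"dp": [0,0,0],"turn": [0,0,-1],"fingers": 1}])

```text
clock: 2.6
eef_pos: [545.6, 68.4, 319.0]
tcp_rot: [-3.141, 0.0, 1.369]
contact_force: [0.3, -0.5, 0.3]
opening: -0.001
grasp_force: 0.0
```

```bash
cat >> h.py <<'E'
def shot(r,n,name):
    import cv2,pickle
    f=r.grab_frame(n); pickle.dump(f,open(name+".pkl","wb")); cv2.imwrite(f"pics/{name}.png",f["pixels"][...,::-1]); return f
E
python3 - <<'E'
from rig import r
from h import *
f=shot(r,"wrist","w1"); print(np.round(f["pose"],2).tolist(),f["fx"])
E
```

```text
[[0.98, -0.19, -0.06, 559.82], [-0.2, -0.94, -0.29, 141.12], [-0.0, 0.29, -0.96, 493.36], [0.0, 0.0, 0.0, 1.0]] 297.61380549961683
```

Call:
play_rows(rows=[{"dp": [1,0.1,0],"turn": [0,0,0],"fingers": 1},{"dp": [1,0.1,0],"turn": [0,0,0],"fingers": 1},{"dp": [1,0.1,0],"turn": [0,0,0],"fingers": 1},{"dp": [1,0.1,0],"turn": [0,0,0],"fingers": 1},{"dp": [0.6,0.1,0],"turn": [0,0,0],"fingers": 1}])

```text
clock: 3.07
eef_pos: [603.5, 248.0, 318.8]
tcp_rot: [-3.141, -0.001, 1.363]
contact_force: [-0.3, -0.8, 0.7]
opening: 0.002
grasp_force: 0.0
```

```bash
python3 - <<'E'
from rig import r
from h import *
import cv2
f=shot(r,"wrist","w2"); print(np.round(f["pose"],2).tolist(),f["fx"])
a=cv2.imread("pics/w1.png");b=cv2.imread("pics/w2.png")
c=np.vstack([cv2.resize(a,(400,300),interpolation=3),cv2.resize(b,(400,300),interpolation=3)])
cv2.imwrite("pics/w12.png",np.hstack([c]))
E
```

```text
[[0.98, -0.2, -0.06, 618.14], [-0.21, -0.94, -0.29, 320.42], [0.0, 0.29, -0.96, 493.25], [0.0, 0.0, 0.0, 1.0]] 297.61380549961683
```

View pics/w1.png

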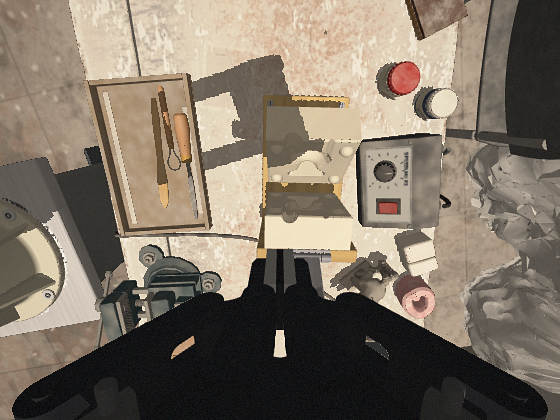

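View pics/w2.png

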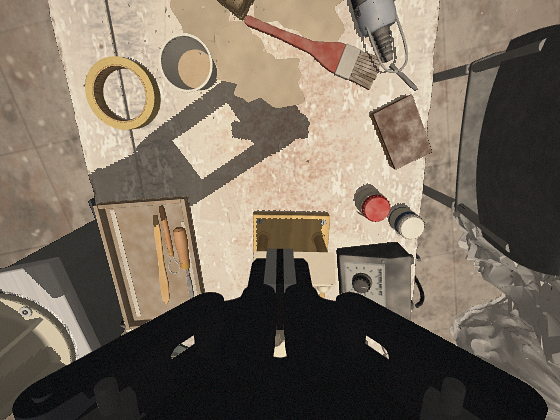

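w1: the board's front edge runs (263,97)–(349,97), almost level. The loose half's top back edge is (267,107)–(361,107), and the fixed half's top is about (263,210)–(352,205). w2: the board's front edge is (253,211)–(329,211), and the cup (187,62) and tape (120,92) are well clear.

```bash
python3 - <<'E'
from h import *; import pickle,cv2
np.set_printoptions(precision=1,suppress=True)
A,B,T=[pickle.load(open(x+".pkl","rb")) for x in("w1","w2","f0")];T=T["top"]
for n,f,u,v,z in [("bL",A,263,97,18),("bR",A,349,97,18),("bL2",B,253,211,18),("bR2",B,329,211,18),("eL",A,267,107,120),("eR",A,361,107,120)]: print(n,onz(f,u,v,z))
t=lambda x,y:(T,(x-360)/4+240-.4,y/4+165-.4)
for n,a,b in [("bL",(A,263,97),(B,253,211)),("bR",(A,349,97),(B,329,211)),("eL",(A,267,107),t(420,180)),("eR",(A,361,107),t(450,30))]:
    p,e=two(ray(*a),ray(*b)); print(n,p,e)
g=cv2.resize(A["pixels"][85:265,240:380,::-1],None,fx=3.3,fy=3.3,interpolation=2)
h=cv2.resize(B["pixels"][195:300,240:345,::-1],None,fx=3,fy=3,interpolation=2)
c=np.zeros((600,800,3),np.uint8);c[:g.shape[0],:g.shape[1]]=g;c[:h.shape[0],470:470+h.shape[1]]=h;cv2.imwrite("pics/w1c.png",c)
E
```

```text
bL [541.4 174.8  18. ]
bR [667.7 149.   18. ]
bL2 [543.9 183.7  18. ]
bR2 [668.4 157.4  18. ]
eL [547.6 155.8 120. ]
eR [657.  133.4 120. ]
bL [540.3 176.6  -6.3] 0.37781814404488245
bR [671.6 149.7  -3.2] 1.9733003966602916
eL [546.9 159.7  94.9] 5.813448905392779
eR [633.1 137.  216. ] 3.87536292384135
```

View pics/w1c.png

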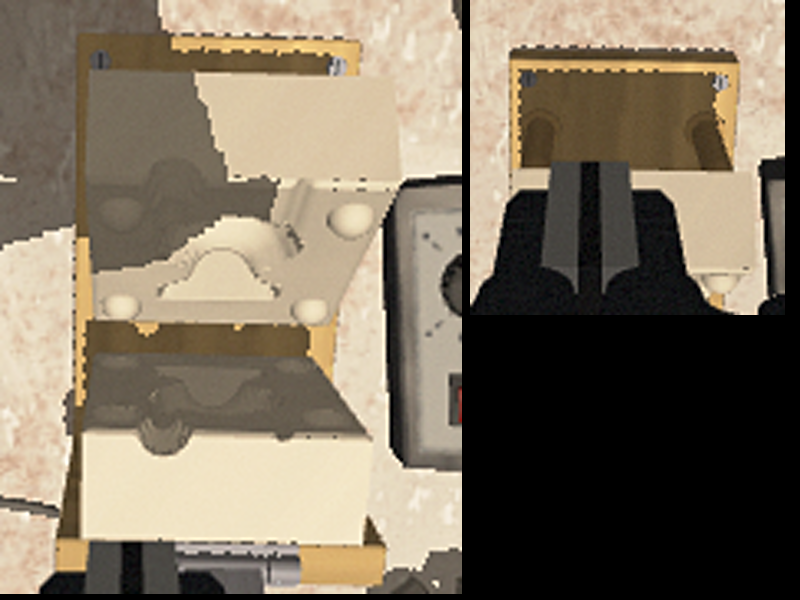

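Call:
play_rows(rows=[{"dp": [0,0.1,0],"turn": [0,-1,0],"fingers": 1},{"dp": [0,0.1,0],"turn": [0,-1,0],"fingers": 1},{"dp": [0,0.1,0],"turn": [0,-1,0],"fingers": 1},{"dp": [0,0.1,0],"turn": [0,-1,0],"fingers": 1},{"dp": [0,0.05,0],"turn": [0,-1,0],"fingers": 1}])

```text
clock: 3.53
eef_pos: [621.3, 240.8, 320.0]
tcp_rot: [3.138, 0.528, 1.36]
contact_force: [1.4, -0.5, -0.3]
opening: 0.0
grasp_force: 0.0
```

Call:
play_rows(rows=[{"dp": [0.2,0,0.9],"turn": [0,0,0],"fingers": 1},{"dp": [0.2,0,0.9],"turn": [0,0,0],"fingers": 1},{"dp": [0.2,0,0.9],"turn": [0,0,0],"fingers": 1},{"dp": [0.2,0,0.9],"turn": [0,0,0],"fingers": 1}])

```text
clock: 3.87
eef_pos: [611.2, 196.9, 176.7]
tcp_rot: [3.141, 0.524, 1.362]
contact_force: [0.3, 0.4, 0.0]
opening: -0.0
grasp_force: 0.0
```

Call:
play_rows(rows=[{"dp": [0.37,0,0.9],"turn": [0,0,0],"fingers": 1},{"dp": [0.37,0,0.9],"turn": [0,0,0],"fingers": 1},{"dp": [-0.22,0,0.12],"turn": [0,0,0],"fingers": 1},{"dp": [-0.22,0,0.12],"turn": [0,0,0],"fingers": 1}])

```text
clock: 4.2
eef_pos: [604.0, 166.0, 100.7]
tcp_rot: [-3.138, 0.527, 1.365]
contact_force: [0.2, 0.2, 1.5]
opening: -0.002
grasp_force: 0.0
```

Call:
play_rows(rows=[{"dp": [-0.14,0,0.08],"turn": [0,0,0],"fingers": 1},{"dp": [-0.14,0,0.08],"turn": [0,0,0],"fingers": 1},{"dp": [-0.14,0,0.08],"turn": [0,0,0],"fingers": 1},{"dp": [-0.14,0,0.08],"turn": [0,0,0],"fingers": 1},{"dp": [-0.14,0,0.08],"turn": [0,0,0],"fingers": 1}])

```text
clock: 4.62
eef_pos: [599.4, 135.8, 103.5]
tcp_rot: [3.139, 0.522, 1.363]
contact_force: [0.6, -0.2, -0.3]
opening: -0.003
grasp_force: 0.0
```

Call:
play_rows(rows=[{"dp": [-0.14,0,0.08],"turn": [0,0,0],"fingers": 1},{"dp": [-0.14,0,0.08],"turn": [0,0,0],"fingers": 1},{"dp": [-0.14,0,0.08],"turn": [0,0,0],"fingers": 1},{"dp": [-0.1,0,0.06],"turn": [0,0,0],"fingers": 1}])

```text
clock: 4.95
eef_pos: [594.6, 112.9, 103.8]
tcp_rot: [3.139, 0.522, 1.363]
contact_force: [-3.5, 11.5, 23.3]
opening: 0.002
grasp_force: 12.6
```

```bash
python3 - <<'E'
from rig import r
from h import *
import cv2
f=shot(r,"wrist","w3");g=shot(r,"side","s3")
print(r.sense()["contact_force"])
c=np.hstack([cv2.resize(f["pixels"],(400,300),interpolation=3),cv2.resize(g["pixels"][100:280,190:330],(400,514),interpolation=2)[:300] if 0 else cv2.resize(g["pixels"][120:280,160:373],(400,300),interpolation=2)])
cv2.imwrite("pics/m3.png",c[...,::-1])
E
```

```text
[-3.01287544  6.46041217 12.40524962]
```

View pics/m3.png

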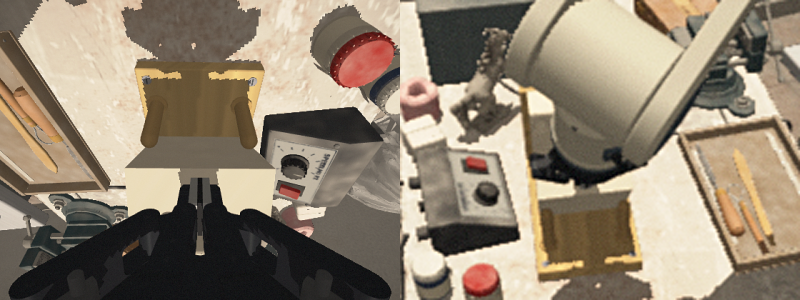

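The merged view shows the half's back face as a dark band at (135–267, 138–168), with the light top faces beyond it. The fingertips at (200,178) sit just past the top edge line. I'll work out the geometry before going on.

```bash
python3 - <<'E'
from rig import r
from h import *; import pickle,cv2
np.set_printoptions(precision=1,suppress=True)
F=pickle.load(open("w3.pkl","rb"));P=F["pose"];print(P)
def proj(p):
    c=P[:3,:3].T@(np.array(p)-P[:3,3]);return F["fx"]*c[0]/c[2]+F["cx"],F["fy"]*c[1]/c[2]+F["cy"],c[2]
s=r.sense();print(s["eef_pos"],s["contact_force"],s["clock"],s["grasp_force"])
print("tcp",proj(s["eef_pos"]))
O=np.array([579.8,40.3]);X=np.array([-.199,-.98]);Y=np.array([.98,-.199])
J=lambda x,y,z:[*(O+x*X+y*Y),z]
print("upright edge",proj(J(-36,-55,143)),proj(J(-36,55,143)))
for n,u,v in [("edgeL",186,235),("edgeR",374,235),("botL",217,193),("botR",343,193),("farL",186,330)]:
  for z in(83,120,130,143):
    p=onz(F,u,v,z);q=p[:2]-O;print(n,z,q@X,q@Y)
cv2.imwrite("pics/w3c.png",cv2.resize(F["pixels"][60:360,140:420,::-1],(560,600),interpolation=2))
E
```

```text
[[  1.   -0.1  -0.1 624.8]
 [ -0.2  -0.7  -0.7 261. ]
 [  0.    0.7  -0.7 217.8]
 [  0.    0.    0.    1. ]]
[594.6 112.9 104.1] [-3.   6.5 12.4] 5.05 6.543214861303568
tcp (np.float64(280.36759808675896), np.float64(240.49608913065813), np.float64(188.08282688198244))
upright edge (np.float64(194.46076821911515), np.float64(326.31924623318014), np.float64(189.43730241532097)) (np.float64(367.42958241605015), np.float64(325.4385717263866), np.float64(189.09590816543565))
edgeL 83 -53.38306004922343 -69.02148819253578
edgeL 120 -100.5583204159367 -50.02121428221018
edgeL 130 -113.30839078531865 -44.886005117257326
edgeL 143 -129.8834822655152 -38.21023320281862
edgeR 83 -52.037240545399 68.71108295127448
edgeR 120 -99.5819899178838 49.89746678966439
edgeR 130 -112.43192218071755 44.81270566490489
edgeR 143 -129.13683412240135 38.20251620271752
botL 83 -95.73465841272211 -39.54462431923903
botL 120 -131.2824680494554 -28.637097686581285
botL 130 -140.88998416749146 -25.689117515592756
botL 143 -153.3797551209383 -21.85674329330759
botR 83 -95.02403367681433 39.57201664009313
botR 120 -130.76694230446068 28.75840687594854
botR 130 -140.42718787950025 25.835809642395972
botR 143 -152.98550712705165 22.036433238777523
farL 83 126.65037426989583 -111.55573413281822
farL 120 30.047702230833448 -80.8778643791743
farL 130 3.938871950005796 -72.5865482295408
farL 143 -30.002607415070173 -61.8078372350172
```

View pics/w3c.png

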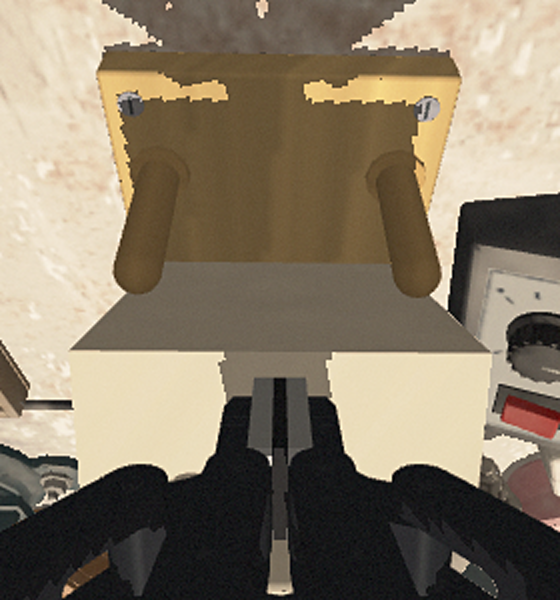

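The crop shows the half still leaning: its top back edge is at v≈235 (u 175–385) and the pegs' tops at about (207,205) and (347,205). I'll solve for depth from the known widths.

```bash
python3 - <<'E'
from rig import r
from h import *; import pickle,cv2
np.set_printoptions(precision=1,suppress=True)
F=pickle.load(open("w3.pkl","rb"));P=F["pose"]
O=np.array([579.8,40.3]);X=np.array([-.199,-.98]);Y=np.array([.98,-.199])
def wid(u1,u2,v,w):
    dep=w*F["fx"]/(u2-u1); c=np.array([((u1+u2)/2-F["cx"])/F["fx"],(v-F["cy"])/F["fy"],1])*dep
    p=P[:3,:3]@c+P[:3,3];q=p[:2]-O;return np.array([q@X,q@Y,p[2],dep])
print("edge",wid(175,385,235,110))
print("heel?",wid(207,345,191.5,110))
print("pegtops",wid(207,347,205,94))
print("boardfront",wid(188.5,370.5,96,130), F["cx"],F["cy"])
for z in(18,30):
    for v in (191.5,):
        p=onz(F,280,v,z);q=p[:2]-O;print(z,q@X,q@Y)
p=onz(F,279,96,18);q=p[:2]-O;print("front",q@X,q@Y)
p=onz(F,277,205,83);q=p[:2]-O;print("pegs",q@X,q@Y)
s=r.sense();print(s["eef_pos"],s["contact_force"],s["tcp_rot"])
E
```

```text
edge [-101.9   -0.1  121.4  155.9]
heel? [-61.2  -3.2  45.8 237.2]
pegtops [-80.9  -2.1  79.5 199.8]
boardfront [-124.8    0.    13.9  212.6] 279.49287907045067 208.53018393579686
18 -34.68567889773092 -0.10142522872380814
30 -46.13060821088515 -0.08423558297294019
front -126.88973188100657 -0.3092268963969717
pegs -84.50420470928303 -2.037230073430622
[594.6 112.9 104.1] [-3.   6.5 12.4] [3.1 0.5 1.4]
```

Everything fits if the real fingertips end about 29 mm short of the reported TCP: contact on the top face, the reaction pointing up and back, and where the tip appears in the picture. The fingers went over the edge and pressed on the top face. I'll back off along the tool, retreat and come in lower.

Call:
play_rows(rows=[{"dp": [0,0,-0.6],"turn": [0,0,0],"fingers": 1},{"dp": [0.6,0,-0.35],"turn": [0,0,0],"fingers": 1},{"dp": [0.6,0,-0.35],"turn": [0,0,0],"fingers": 1},{"dp": [0.34,0,0.58],"turn": [0,0,0],"fingers": 1},{"dp": [0.34,0,0.58],"turn": [0,0,0],"fingers": 1}])

```text
clock: 5.47
eef_pos: [609.6, 181.1, 70.2]
tcp_rot: [3.137, 0.52, 1.364]
contact_force: [-0.1, -0.6, -0.8]
opening: -0.001
grasp_force: 0.0
```

```bash
cat >> h.py <<'E'
O=np.array([579.8,40.3]);X=np.array([-.199,-.98]);Y=np.array([.98,-.199])
def jig(p): q=np.array(p[:2])-O; return np.round([q@X,q@Y,p[2]],1)
E
python3 - <<'E'
from rig import r
from h import *; import cv2
f=shot(r,"wrist","w4");g=shot(r,"side","s4");t=shot(r,"top","t4")
s=r.sense();print(jig(s["eef_pos"]),s["contact_force"],s["grasp_force"])
def proj(F,p):
    P=F["pose"];c=P[:3,:3].T@(np.array(p)-P[:3,3]);return F["fx"]*c[0]/c[2]+F["cx"],F["fy"]*c[1]/c[2]+F["cy"]
for n,F in(("w",f),("s",g),("t",t)): print(n,np.round(proj(F,s["eef_pos"]),1))
c=np.zeros((600,800,3),np.uint8)
c[:420,:392]=cv2.resize(f["pixels"][60:360,140:420],(392,420))
c[:420,392:792]=cv2.resize(g["pixels"][130:270,190:323],(400,420),interpolation=2)
b=cv2.resize(t["pixels"][175:235,230:340],(330,180),interpolation=2); c[420:600,:330]=b
cv2.imwrite("pics/m4.png",c[...,::-1])
E
```

```text
[-140.3   -1.5   67.8] [-1.06596761 -0.37494409  0.61353169] 0.0
w [276.4 240.8]
s [262.4 252.4]
t [249.8 190.7]
```

View pics/m4.png

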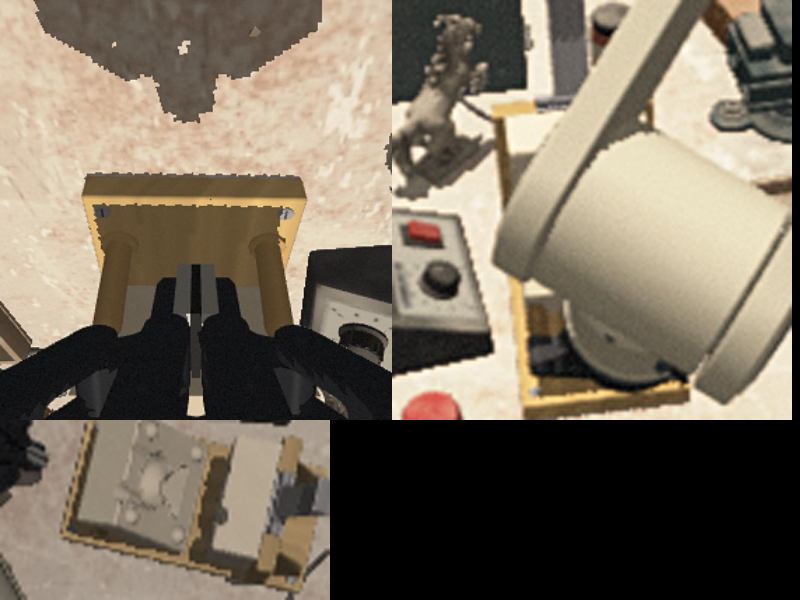

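The top view puts the black tips about 14 mm back from the projected TCP, which confirms the 29 mm shortfall. The half still leans untouched and the pegs are clear. I'll push forward at this lower height.

Call:
play_rows(rows=[{"dp": [-0.22,0.02,0.13],"turn": [0,0,0],"fingers": 1},{"dp": [-0.22,0.02,0.13],"turn": [0,0,0],"fingers": 1},{"dp": [-0.22,0,0.13],"turn": [0,0,0],"fingers": 1},{"dp": [-0.22,0,0.13],"turn": [0,0,0],"fingers": 1}])

```text
clock: 5.95
eef_pos: [601.3, 137.2, 70.3]
tcp_rot: [3.14, 0.523, 1.362]
contact_force: [0.1, -1.0, 0.1]
opening: -0.001
grasp_force: 0.0
```

Call:
play_rows(rows=[{"dp": [-0.13,0,0.08],"turn": [0,0,0],"fingers": 1},{"dp": [-0.13,0,0.08],"turn": [0,0,0],"fingers": 1},{"dp": [-0.13,0,0.08],"turn": [0,0,0],"fingers": 1}])

```text
clock: 6.2
eef_pos: [597.4, 120.2, 68.9]
tcp_rot: [3.141, 0.523, 1.363]
contact_force: [0.6, 1.8, 0.2]
opening: 0.006
grasp_force: 0.4
```

Call:
play_rows(rows=[{"dp": [-0.13,0,0.08],"turn": [0,0,0],"fingers": 1},{"dp": [-0.13,0,0.08],"turn": [0,0,0],"fingers": 1},{"dp": [-0.13,0,0.08],"turn": [0,0,0],"fingers": 1}])

```text
clock: 6.45
eef_pos: [593.4, 102.4, 67.9]
tcp_rot: [-3.142, 0.524, 1.364]
contact_force: [1.0, 1.5, -0.8]
opening: 0.004
grasp_force: 0.1
```

```bash
cat >> h.py <<'E'
def edges(f,u):  # rows of strong brightness steps down a column band
    import cv2
    g=cv2.GaussianBlur(f["pixels"].astype(np.float32).mean(2),(5,5),0)[:,u-3:u+4].mean(1)
    d=np.convolve(g,[1,1,1,-1,-1,-1],"valid")/3; i=np.where(abs(d)>25)[0]; i=[k for k in i if abs(d[k])==abs(d[max(0,k-4):k+5]).max()]
    return [(int(k+3),int(d[k])) for k in i]
E
python3 - <<'E'
from rig import r
from h import *
f=shot(r,"wrist","w5"); s=r.sense(); print(jig(s["eef_pos"]),s["contact_force"])
for u in(235,330): print(u,edges(f,u))
E
```

```text
[-62.4   0.8  67.9] [-0.0672108  -1.35953431  0.06994493]
235 [(137, 73), (147, -70), (299, -56)]
330 [(128, 49), (149, -76), (300, -62)]
```

Call:
play_rows(rows=[{"dp": [-0.13,0,0.08],"turn": [0,0,0],"fingers": 1},{"dp": [-0.13,0,0.08],"turn": [0,0,0],"fingers": 1}])

```text
clock: 6.67
eef_pos: [590.9, 90.6, 67.5]
tcp_rot: [-3.142, 0.524, 1.364]
contact_force: [-0.0, 0.2, 0.2]
opening: 0.003
grasp_force: 0.0
```

```bash
cat >> h.py <<'E'
def lean(f,u,v,heel=-35.5):
    from scipy.optimize import minimize_scalar
    o,d=ray(f,u,v); oj=np.array([(o[:2]-O)@X,o[2]]); dj=np.array([d[:2]@X,d[2]]); n=np.array([-dj[1],dj[0]])/np.hypot(*dj)
    g=lambda a: abs(n@(np.array([heel-125*np.sin(a),18+125*np.cos(a)])-oj))
    a=np.linspace(-.1,.8,901); return np.round(np.degrees(a[np.argsort([g(x) for x in a])[:3]]),1)
E
python3 - <<'E'
from rig import r
from h import *; import pickle
f0=pickle.load(open("w5.pkl","rb")); print(lean(f0,280,300))
f=shot(r,"wrist","w6"); s=r.sense(); print(jig(s["eef_pos"]),s["contact_force"])
for u in(235,330):
    e=edges(f,u); print(u,e,[lean(f,u,k) for k,_ in e if k>180])
E
```

```text
[30.7 30.7 30.6]
[-50.2   0.7  67.5] [-0.1192265  -1.44838268 -0.83064548]
235 [(137, 75), (158, -75), (299, -60)] [array([28.2, 28.1, 28.2])]
330 [(130, 52), (153, 25), (159, -53), (300, -64)] [array([27.9, 28. , 27.8])]
```

```bash
python3 - <<'E'
from h import *; import pickle
for n in("w4","w5","w6"):
    f=pickle.load(open(n+".pkl","rb"))
    for u in(215,225,345,355): print(n,u,edges(f,u), f["pixels"][200:420:10,u].mean(1).astype(int).tolist())
E
```

```text
w4 215 [(110, 54), (184, -89), (200, 58), (206, -65), (293, -37)] [131, 74, 77, 72, 56, 62, 65, 66, 67, 76, 18, 17, 32, 45, 44, 20, 17, 22, 17, 18, 18, 13]
w4 225 [(115, 57), (184, -76), (200, 58), (206, -65), (301, -34)] [129, 74, 75, 69, 70, 64, 67, 68, 64, 63, 78, 19, 21, 20, 22, 15, 21, 21, 19, 18, 17, 17]
w4 345 [(39, -69), (96, 57), (185, -82), (202, 64), (208, -36), (292, -38)] [81, 132, 177, 173, 167, 204, 202, 56, 65, 72, 24, 19, 32, 40, 38, 16, 21, 16, 16, 16, 16, 16]
w4 355 [(41, -74), (88, 54), (187, -40), (202, 54), (293, -43)] [75, 170, 213, 207, 206, 202, 210, 214, 228, 16, 19, 18, 17, 45, 42, 25, 16, 20, 23, 13, 22, 21]
w5 215 [(130, 59), (148, -68), (293, -59)] [87, 82, 107, 104, 105, 107, 108, 107, 111, 108, 22, 27, 44, 51, 50, 19, 21, 21, 12, 24, 15, 23]
w5 225 [(135, 52), (147, -71), (300, -45)] [83, 80, 109, 107, 106, 109, 108, 111, 110, 109, 92, 21, 18, 22, 24, 19, 23, 15, 24, 24, 22, 24]
w5 345 [(40, -61), (119, 68), (147, -69), (292, -60)] [68, 67, 62, 106, 110, 109, 107, 107, 108, 109, 22, 28, 41, 49, 49, 18, 24, 26, 26, 19, 19, 20]
w5 355 [(42, -84), (89, 34), (111, 38), (153, -55), (242, 28), (293, -60)] [76, 74, 74, 74, 68, 109, 107, 109, 107, 106, 26, 25, 28, 53, 50, 31, 30, 24, 21, 18, 25, 19]
w6 215 [(130, 56), (137, -46), (143, 29), (148, -32), (293, -64)] [83, 115, 114, 115, 113, 115, 114, 113, 114, 116, 20, 25, 45, 52, 53, 23, 21, 23, 21, 24, 19, 21]
w6 225 [(135, 61), (158, -58), (300, -48)] [85, 115, 116, 113, 111, 113, 117, 113, 115, 114, 99, 27, 25, 23, 23, 18, 28, 29, 23, 21, 23, 17]
w6 345 [(41, -41), (120, 64), (131, -77), (201, 34), (292, -64)] [86, 114, 111, 110, 114, 113, 113, 113, 113, 116, 24, 18, 42, 46, 49, 19, 18, 22, 19, 24, 26, 18]
w6 355 [(43, -80), (115, 49), (135, -51), (227, 26), (293, -64)] [72, 79, 123, 106, 113, 114, 112, 111, 110, 114, 19, 27, 25, 56, 49, 49, 21, 21, 23, 22, 22, 16]
```

Call:
play_rows(rows=[{"dp": [-0.13,0,0.08],"turn": [0,0,0],"fingers": 1},{"dp": [-0.13,0,0.08],"turn": [0,0,0],"fingers": 1},{"dp": [0,0,0],"turn": [0,0,0],"fingers": 1}])

```text
clock: 6.97
eef_pos: [588.0, 77.8, 67.2]
tcp_rot: [-3.141, 0.524, 1.364]
contact_force: [0.3, 0.6, -0.4]
opening: -0.001
grasp_force: 0.0
```

```bash
python3 - <<'E'
from rig import r
from h import *
f=shot(r,"wrist","w7");s=r.sense(); print(jig(s["eef_pos"]),s["contact_force"])
for u in(215,225,345,355): print(u,edges(f,u), f["pixels"][150:300:10,u].mean(1).astype(int).tolist())
E
```

```text
[-38.9   0.7  67.3] [-0.02557616  0.15575977 -0.11957738]
215 [(136, 33), (166, -69), (293, -65)] [189, 189, 85, 81, 101, 116, 119, 119, 117, 116, 119, 118, 117, 120, 119]
225 [(136, 61), (166, -70), (300, -50)] [192, 190, 92, 92, 95, 122, 120, 120, 118, 120, 118, 116, 117, 118, 119]
345 [(27, -48), (40, -44), (169, -47), (292, -66)] [66, 52, 91, 93, 88, 119, 119, 117, 118, 118, 118, 116, 116, 117, 119]
355 [(44, -62), (293, -66)] [73, 75, 73, 69, 66, 57, 172, 114, 118, 119, 116, 117, 117, 114, 118]
```

Call:
play_rows(rows=[{"dp": [0.12,0,0.22],"turn": [0,0,0],"fingers": 1},{"dp": [0,0,0],"turn": [0,0,0],"fingers": 1}])

```text
clock: 7.18
eef_pos: [587.8, 78.7, 55.7]
tcp_rot: [-3.14, 0.524, 1.365]
contact_force: [0.1, -0.0, -0.5]
opening: -0.002
grasp_force: 0.0
```

Call:
play_rows(rows=[{"dp": [0.12,0,0.22],"turn": [0,0,0],"fingers": 1},{"dp": [0,0,0],"turn": [0,0,0],"fingers": 1}])

```text
clock: 7.35
eef_pos: [587.5, 78.4, 45.3]
tcp_rot: [-3.139, 0.524, 1.365]
contact_force: [-1.0, -0.7, 0.4]
opening: 0.001
grasp_force: 0.0
```

```bash
python3 - <<'E'
from rig import r
from h import *
import pickle
f=pickle.load(open("w7.pkl","rb"))
for v in(190,194,198): print(v,jig(onz(f,225,v,18)))
f=pickle.load(open("w5.pkl","rb")); print(jig(onz(f,225,217,18)))
print(jig(r.sense()["eef_pos"]))
E
```

```text
190 [-35.6 -41.1  18. ]
194 [-31.4 -41.7  18. ]
198 [-27.1 -42.3  18. ]
[-29.3 -45.2  18. ]
[-38.9  -0.   45.3]
```

Call:
play_rows(rows=[{"dp": [-0.07,0,0.04],"turn": [0,0,0],"fingers": 1},{"dp": [-0.07,0,0.04],"turn": [0,0,0],"fingers": 1},{"dp": [-0.07,0,0.04],"turn": [0,0,0],"fingers": 1}])

```text
clock: 7.6
eef_pos: [586.4, 68.7, 47.3]
tcp_rot: [3.142, 0.524, 1.364]
contact_force: [-0.2, 0.2, -0.9]
opening: -0.002
grasp_force: 0.0
```

Call:
play_rows(rows=[{"dp": [-0.05,0,0.03],"turn": [0,0,0],"fingers": 1},{"dp": [-0.05,0,0.03],"turn": [0,0,0],"fingers": 1}])

```text
clock: 7.77
eef_pos: [585.8, 64.6, 47.5]
tcp_rot: [3.141, 0.522, 1.363]
contact_force: [0.1, 5.7, 3.6]
opening: -0.001
grasp_force: 2.3
```

Call:
play_rows(rows=[{"dp": [-0.05,0,0.03],"turn": [0,0,0],"fingers": 1},{"dp": [-0.05,0,0.03],"turn": [0,0,0],"fingers": 1}])

```text
clock: 7.93
eef_pos: [585.2, 60.3, 47.7]
tcp_rot: [3.14, 0.522, 1.363]
contact_force: [2.1, 10.9, 4.4]
opening: 0.004
grasp_force: 6.6
```

Call:
play_rows(rows=[{"dp": [-0.05,0,0.03],"turn": [0,0,0],"fingers": 1},{"dp": [-0.04,0,0.02],"turn": [0,0,0],"fingers": 1}])

```text
clock: 8.1
eef_pos: [584.7, 57.9, 46.8]
tcp_rot: [3.139, 0.519, 1.363]
contact_force: [2.4, 7.8, -5.9]
opening: 0.001
grasp_force: 4.2
```

Call:
play_rows(rows=[{"dp": [-0.04,0,0.02],"turn": [0,0,0],"fingers": 1},{"dp": [0,0,0],"turn": [0,0,0],"fingers": 1}])

```text
clock: 8.27
eef_pos: [584.0, 55.3, 46.5]
tcp_rot: [3.14, 0.52, 1.364]
contact_force: [2.3, 6.0, -5.4]
opening: -0.0
grasp_force: 3.5
```

Call:
play_rows(rows=[{"dp": [-0.04,0,0.02],"turn": [0,0,0],"fingers": 1},{"dp": [0,0,0],"turn": [0,0,0],"fingers": 1}])

```text
clock: 8.43
eef_pos: [584.0, 55.2, 46.5]
tcp_rot: [3.14, 0.517, 1.363]
contact_force: [1.4, 14.2, -5.5]
opening: -0.002
grasp_force: 7.0
```

Call:
play_rows(rows=[{"dp": [-0.03,0,0.015],"turn": [0,0,0],"fingers": 1},{"dp": [0,0,0],"turn": [0,0,0],"fingers": 1},{"dp": [0,0,0],"turn": [0,0,0],"fingers": 1}])

```text
clock: 8.68
eef_pos: [584.1, 55.1, 46.4]
tcp_rot: [3.139, 0.515, 1.363]
contact_force: [2.2, 18.0, -4.4]
opening: 0.005
grasp_force: 9.5
```

Call:
play_rows(rows=[{"dp": [0.3,0,-0.18],"turn": [0,0,0],"fingers": 1},{"dp": [0.3,0,-0.18],"turn": [0,0,0],"fingers": 1},{"dp": [0,0,-0.95],"turn": [0,0,0],"fingers": 1},{"dp": [0,0,-0.95],"turn": [0,0,0],"fingers": 1},{"dp": [0,0,-0.95],"turn": [0,0,0],"fingers": 1}])

```text
clock: 9.1
eef_pos: [599.6, 135.0, 147.6]
tcp_rot: [-3.14, 0.525, 1.365]
contact_force: [2.0, 0.3, -0.1]
opening: 0.002
grasp_force: 0.0
```

Call:
play_rows(rows=[{"dp": [0,0,-0.95],"turn": [0,1,0],"fingers": 1},{"dp": [0,0,-0.95],"turn": [0,1,0],"fingers": 1},{"dp": [0,0,-0.95],"turn": [0,1,0],"fingers": 1},{"dp": [0,0,-0.95],"turn": [0,1,0],"fingers": 1},{"dp": [0,0,-0.95],"turn": [0,1,0],"fingers": 1}])

```text
clock: 9.52
eef_pos: [612.1, 192.6, 328.1]
tcp_rot: [3.14, -0.005, 1.366]
contact_force: [1.1, 0.2, -0.3]
opening: -0.004
grasp_force: 0.0
```

```bash
python3 - <<'E'
from rig import r
from h import *; import cv2
f=shot(r,"wrist","w8");t=shot(r,"top","t8");g=shot(r,"side","s8")
s=r.sense(); print(jig(s["eef_pos"]),s["tcp_rot"])
def proj(F,p):
    P=F["pose"];w=np.r_[O+p[0]*X+p[1]*Y,p[2]];c=P[:3,:3].T@(w-P[:3,3]);return np.round([F["fx"]*c[0]/c[2]+F["cx"],F["fy"]*c[1]/c[2]+F["cy"]],1)
for n,F in(("w",f),("s",g),("t",t)): print(n,[proj(F,p).tolist() for p in((-25,-55,143),(-25,55,143),(20,-55,143),(20,55,143),(65,0,143))])
c=np.zeros((600,800,3),np.uint8)
c[:375,:400]=cv2.resize(f["pixels"][180:420,150:406],(400,375),interpolation=2)
c[:600,400:800]=cv2.resize(g["pixels"][120:270,205:305],(400,600),interpolation=2)
c[375:600,:400]=cv2.resize(t["pixels"][170:232,245:355],(400,225),interpolation=2)
cv2.imwrite("pics/m8.png",c[...,::-1])
E
```

```text
[-153.5    3.2  330.2] [ 3.13544218 -0.00333091  1.36197316]
w [[238.5, 276.5], [319.7, 276.1], [239.9, 305.2], [318.6, 304.8], [279.4, 332.0]]
s [[277.3, 189.0], [228.9, 194.7], [273.9, 176.2], [227.0, 181.5], [248.0, 166.6]]
t [[285.0, 213.3], [292.7, 175.4], [300.8, 216.6], [308.4, 178.6], [320.3, 200.7]]
```

View pics/m8.png

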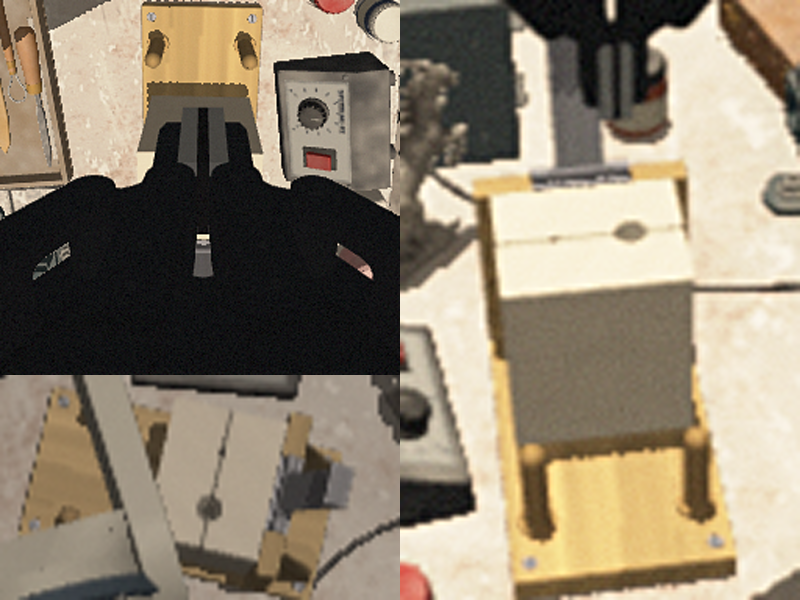

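The mould is shut: the side view shows one thin seam at (600,238) with level tops and the half upright. The hasp is still up at (575,110). I'll carry the closed fingers high over to the far side of the hasp and then lower them behind it.

Call:
play_rows(rows=[{"dp": [-0.95,-0.02,0],"turn": [0,0,0],"fingers": 1},{"dp": [-0.95,-0.02,0],"turn": [0,0,0],"fingers": 1},{"dp": [-0.95,-0.02,0],"turn": [0,0,0],"fingers": 1},{"dp": [-0.95,-0.02,0],"turn": [0,0,0],"fingers": 1},{"dp": [-0.95,0,0],"turn": [0,0,0],"fingers": 1}])

```text
clock: 10.08
eef_pos: [568.3, 4.6, 323.6]
tcp_rot: [-3.138, 0.002, 1.365]
contact_force: [0.6, -0.3, 0.3]
opening: -0.0
grasp_force: 0.0
```

Call:
play_rows(rows=[{"dp": [-0.95,0,0],"turn": [0,0,0],"fingers": 1},{"dp": [-0.95,0,0],"turn": [0,0,0],"fingers": 1},{"dp": [-0.95,0,0],"turn": [0,0,0],"fingers": 1}])

```text
clock: 10.33
eef_pos: [545.0, -107.0, 323.7]
tcp_rot: [-3.138, 0.001, 1.365]
contact_force: [1.0, -1.1, 0.0]
opening: 0.002
grasp_force: 0.0
```

```bash
python3 - <<'E'
from rig import r
from h import *
s=r.sense(); print(jig(s["eef_pos"]))
f=shot(r,"wrist","w9")
p=f["pose"]; 
def proj(F,p):
    P=F["pose"];w=np.r_[O+p[0]*X+p[1]*Y,p[2]];c=P[:3,:3].T@(w-P[:3,3]);return np.round([F["fx"]*c[0]/c[2]+F["cx"],F["fy"]*c[1]/c[2]+F["cy"]],1).tolist()
print([proj(f,q) for q in((111,-15,244),(111,15,244),(73,0,150))])
import cv2
hsv=cv2.cvtColor(f["pixels"],cv2.COLOR_RGB2HSV)
for v in range(130,250,8): print(v,"".join("#" if x<70 else "+" if x<120 else "." for x in hsv[v,200:360:3,2]),)
E
```

```text
[151.3  -4.8 323.7]
[[268.2, 159.1], [303.5, 158.9], [284.4, 113.4]]
130 ++++++++++++++++++++++++++++++++++++++++..............
138 +++++....+#++++++++++++++++++++++++++++...............
146 +++++++++++++++++++++++++++++++++.....................
154 ....................++++++++++++#.....................
162 .....................++++++++++++................+++.+
170 ..........................++..................+++#++++
178 .............................+............+++++++++...
186 ..............................++........++++++#+++++..
194 .................................+.....+++++++++++++++
202 ...................................++....+.+.++.++##+#
210 ......................................+.+...+#++.+#...
218 ..............................................++......
226 ...........................................++.........
234 ...............................+#############.....####
242 ..........++++++++..............######################
```

The numeric mask puts the strap end at v≈163, u 260–298, so it is centred under the fingers' line and in front of them. I'll descend behind it.

Call:
play_rows(rows=[{"dp": [0,0,0.86],"turn": [0,0,0],"fingers": 1},{"dp": [0,0,0.86],"turn": [0,0,0],"fingers": 1},{"dp": [0,0,0.86],"turn": [0,0,0],"fingers": 1},{"dp": [0,0,0.86],"turn": [0,0,0],"fingers": 1}])

```text
clock: 10.72
eef_pos: [545.3, -105.5, 185.0]
tcp_rot: [-3.138, 0.001, 1.364]
contact_force: [0.6, 0.2, -0.1]
opening: -0.002
grasp_force: 0.0
```

Call:
play_rows(rows=[{"dp": [0.25,0,0],"turn": [0,0,0],"fingers": 1},{"dp": [0.25,0,0],"turn": [0,0,0],"fingers": 1},{"dp": [0.2,0,0],"turn": [0,0,0],"fingers": 1},{"dp": [0.2,0,0],"turn": [0,0,0],"fingers": 1},{"dp": [0.2,0,0],"turn": [0,0,0],"fingers": 1}])

```text
clock: 11.13
eef_pos: [557.1, -61.7, 189.9]
tcp_rot: [3.138, 0.0, 1.365]
contact_force: [0.7, -1.6, 0.7]
opening: 0.002
grasp_force: 0.5
```

Call:
play_rows(rows=[{"dp": [0.2,0,0],"turn": [0,0,0],"fingers": 1},{"dp": [0.2,0,0],"turn": [0,0,0],"fingers": 1},{"dp": [0.2,0,0],"turn": [0,0,0],"fingers": 1},{"dp": [0.2,0,0],"turn": [0,0,0],"fingers": 1},{"dp": [0.2,0,0],"turn": [0,0,0],"fingers": 1}])

```text
clock: 11.55
eef_pos: [563.8, -22.8, 187.8]
tcp_rot: [-3.142, 0.0, 1.364]
contact_force: [-0.5, -1.4, -0.9]
opening: 0.002
grasp_force: 0.5
```

Call:
play_rows(rows=[{"dp": [0.22,0,0],"turn": [0,0,0],"fingers": 1},{"dp": [0.22,0,0.03],"turn": [0,0,0],"fingers": 1},{"dp": [0.22,0,0.06],"turn": [0,0,0],"fingers": 1},{"dp": [0.2,0,0.18],"turn": [0,0,0],"fingers": 1},{"dp": [0.2,0,0.2],"turn": [0,0,0],"fingers": 1}])

```text
clock: 11.97
eef_pos: [573.0, 18.9, 168.7]
tcp_rot: [3.141, -0.0, 1.364]
contact_force: [0.9, -0.6, 0.6]
opening: -0.004
grasp_force: 0.3
```

Call:
play_rows(rows=[{"dp": [0.13,0,0.2],"turn": [0,0,0],"fingers": 1},{"dp": [0.11,0,0.22],"turn": [0,0,0],"fingers": 1},{"dp": [0.08,0,0.22],"turn": [0,0,0],"fingers": 1}])

```text
clock: 12.22
eef_pos: [574.9, 31.0, 142.2]
tcp_rot: [-3.141, 0.0, 1.364]
contact_force: [-0.1, -0.1, 0.2]
opening: -0.003
grasp_force: 0.3
```

Call:
play_rows(rows=[{"dp": [0.05,0,0.15],"turn": [0,0,0],"fingers": 1},{"dp": [0.02,0,0.12],"turn": [0,0,0],"fingers": 1},{"dp": [0,0,0.08],"turn": [0,0,0],"fingers": 1}])

```text
clock: 12.47
eef_pos: [575.3, 33.2, 128.5]
tcp_rot: [-3.141, 0.0, 1.364]
contact_force: [-0.1, -0.1, 0.3]
opening: -0.003
grasp_force: 0.2
```

Call:
play_rows(rows=[{"dp": [0,0,0.06],"turn": [0,0,0],"fingers": 1},{"dp": [0,0,0.06],"turn": [0,0,0],"fingers": 1}])

```text
clock: 12.63
eef_pos: [575.7, 32.9, 124.5]
tcp_rot: [3.142, -0.0, 1.364]
contact_force: [0.4, 0.3, 0.5]
opening: 0.002
grasp_force: 0.2
```

Call:
play_rows(rows=[{"dp": [0,0,0.05],"turn": [0,0,0],"fingers": 1},{"dp": [0,0,0.04],"turn": [0,0,0],"fingers": 1}])

```text
clock: 12.8
eef_pos: [575.8, 33.0, 121.1]
tcp_rot: [3.141, -0.0, 1.364]
contact_force: [-1.3, 0.1, 0.6]
opening: 0.0
grasp_force: 0.2
```

Call:
play_rows(rows=[{"dp": [0,0,0.04],"turn": [0,0,0],"fingers": 1},{"dp": [0,0,0],"turn": [0,0,0],"fingers": 1}])

```text
clock: 12.97
eef_pos: [575.6, 33.1, 119.3]
tcp_rot: [-3.142, 0.0, 1.364]
contact_force: [-0.2, -0.3, -0.7]
opening: 0.001
grasp_force: 0.0
```

Call:
play_rows(rows=[{"dp": [0,0,0.04],"turn": [0,0,0],"fingers": 1},{"dp": [0,0,0],"turn": [0,0,0],"fingers": 1}])

```text
clock: 13.13
eef_pos: [575.6, 33.1, 117.7]
tcp_rot: [-3.142, 0.0, 1.364]
contact_force: [-1.0, 0.1, 0.1]
opening: -0.0
grasp_force: 0.0
```

Call:
play_rows(rows=[{"dp": [0,0,0.04],"turn": [0,0,0],"fingers": 1},{"dp": [0,0,0],"turn": [0,0,0],"fingers": 1}])

```text
clock: 13.3
eef_pos: [575.8, 33.2, 116.2]
tcp_rot: [3.141, -0.0, 1.364]
contact_force: [0.6, 0.4, -0.7]
opening: 0.001
grasp_force: 0.0
```

Call:
play_rows(rows=[{"dp": [0,0,0.04],"turn": [0,0,0],"fingers": 1},{"dp": [0,0,0],"turn": [0,0,0],"fingers": 1}])

```text
clock: 13.47
eef_pos: [575.9, 33.2, 116.0]
tcp_rot: [3.141, -0.0, 1.364]
contact_force: [-5.1, -0.3, 12.4]
opening: 0.005
grasp_force: 6.5
```

Call:
play_rows(rows=[{"dp": [0,0,-0.3],"turn": [0,0,0],"fingers": 1},{"dp": [0,0,-1],"turn": [0,0,0],"fingers": 1},{"dp": [0,0,-1],"turn": [0,0,0],"fingers": 1},{"dp": [-0.5,0,-0.85],"turn": [0,0,0],"fingers": 1},{"dp": [-0.5,0,-0.85],"turn": [0,0,0],"fingers": 1}])

```text
clock: 13.88
eef_pos: [567.4, -5.7, 277.0]
tcp_rot: [3.141, -0.0, 1.366]
contact_force: [1.7, -0.1, -0.4]
opening: -0.002
grasp_force: 0.0
```

Call:
play_rows(rows=[{"dp": [-0.8,0,-0.6],"turn": [0,0,0],"fingers": 1},{"dp": [-0.8,0,-0.6],"turn": [0,0,0],"fingers": 1}])

```text
clock: 14.05
eef_pos: [554.2, -69.2, 325.2]
tcp_rot: [3.14, -0.0, 1.366]
contact_force: [0.8, 0.0, 0.2]
opening: 0.001
grasp_force: 0.0
```

```bash
cat >> h.py <<'E'
def projj(F,p):
    P=F["pose"];w=np.r_[O+p[0]*X+p[1]*Y,p[2]];c=P[:3,:3].T@(w-P[:3,3]);return np.round([F["fx"]*c[0]/c[2]+F["cx"],F["fy"]*c[1]/c[2]+F["cy"]],1).tolist()
E
python3 - <<'E'
from rig import r
from h import *
s=r.sense(); print(jig(s["eef_pos"]))
f=shot(r,"wrist","w10");g=shot(r,"side","s10");t=shot(r,"top","t10")
for n,F in(("w",f),("s",g),("t",t)):
    print(n,"strap corners",[projj(F,q) for q in((-31,-18,150),(-31,12,150),(70,-18,150),(70,12,150))],"halfedge",[projj(F,q) for q in((-25,-55,143),(-25,55,143))])
def show(F,u0,u1,v0,v1,su,sv):
    for v in range(v0,v1,sv): print(v,"".join("#" if x<70 else "+" if x<130 else "-" if x<180 else "." for x in F["pixels"][v,u0:u1:su].max(1)))
show(f,220,340,110,250,2,5)
print(); show(g,215,295,130,215,1,3)
E
```

```text
[112.4  -3.3 325.2]
w strap corners [[265.1, 49.0], [293.5, 48.8], [266.7, 146.3], [292.7, 146.2]] halfedge [[231.3, 56.7], [332.8, 56.2]]
s strap corners [[261.5, 190.4], [248.2, 192.0], [255.1, 162.2], [242.7, 163.6]] halfedge [[277.3, 189.0], [228.9, 194.7]]
t strap corners [[285.6, 199.7], [287.7, 189.3], [321.0, 206.9], [323.1, 196.5]] halfedge [[285.0, 213.3], [292.7, 175.4]]
110 ......++++++++++++++++++++++++++++++++++....................
115 ......++++++++++++++++++++++++++++++++++....................
120 ......++++++++++++++++++++++++++++++++++....................
125 ......++++++++++++++++++++++++++++++++++....................
130 ......+++++++++++++++++++++++++++++++++++...................
135 +++++++++++++++++++++++++++++++++++++++++...................
140 ++++++++++++++++++++++++++++++++++++++++++++++++++++........
145 +++++++++++++++++++++++++++++++++++++++++++++++++++.+.......
150 +++++++++++++++++++++++++++++++++++++++++++++++++++.........
155 ..+++++++++++++++#++++#+##+#######++###+#++++++++++.........
160 +..........#+++++........................+++++++............

[... 2870 characters left out ...]
++-.................
193 ...........-++-.............----++++##+##++###+++++++++++++++++.................
196 ............+++++++++++++++++++++++#++#+++##+++++++++++++++++++...........----+-
199 ............++++++++++++++++++++++++++++++++++++++++++++++++++++++++++++++++++++
202 ............-+++++++++++++++++++++++++++++++++++++++++++++++++++++++++++++++++++
205 .............-++++++++++++++++++++++++++++++++++++++++++++++++++++..............
208 .............-++++++++++++++++++++++++++++++++++++++++++++++++++++..............
211 .................-++++++++++++++++++++++++++++++++++++++++++++++................
214 +................-+++++++++++++++++++++++++++++++++++++++++++++++...............
```

```bash
python3 - <<'E'
from h import *; import pickle
L=lambda n:pickle.load(open(n+".pkl","rb"))
def rb(F,u0,u1,v0,v1,su,sv):
    for v in range(v0,v1,sv):
        p=F["pixels"][v,u0:u1:su].astype(float); print(v,"".join("#" if a[0]/max(a[2],1)<1.12 else "." for a in p))
w,s=L("w10"),L("s10")
rb(w,224,340,34,70,2,2); print(); rb(s,225,285,158,200,1,2)
for a in(0,.06,.13,.25):
    e=[(74-104*np.cos(a)*1+0,y,148+4*0+104*np.sin(a)) for y in(-18,12)]
    print(a,"w",[projj(w,q) for q in e],"s",[projj(s,q) for q in e])
E
```

```text
34 ..........................................................
36 ..........................................................
38 ..........................................................
40 ..........................................................
42 ..........................................................
44 ..........................................................
46 ..........................................................
48 .........................................................#
50 ........................................................#.
52 ......................#############.....................##
54 ......................#############.....................##
56 ......................#############.....................##
58 ......................#############.....................#.
60 ......................#############.....................#.
62 ......................#############.....................#.
64 .....................##############.......................
66 ......................#############......................#
68 ......................#############........
[... 970 characters left out ...]
.....................
188 ........................#.##.##.####........................
190 .......................###.#########........................
192 ........................##..####.##.........................
194 ........................#.#.#...##..........................
196 .........................#####.##.#.........................
198 ............................................................
0 w [[265.2, 50.4], [293.4, 50.3]] s [[261.5, 190.8], [248.2, 192.4]]
0.06 w [[264.9, 49.3], [293.7, 49.2]] s [[261.4, 188.7], [248.1, 190.3]]
0.13 w [[264.6, 48.5], [294.0, 48.4]] s [[261.3, 186.1], [247.9, 187.7]]
0.25 w [[264.1, 48.4], [294.6, 48.3]] s [[261.1, 181.3], [247.5, 182.8]]
```

The strap's end lies at v≈51 in the wrist view (50.4 predicted when shut). Its lip bottom is at v≈197 in the side view, where about 197 means shut and about 192 would mean resting on top. The hasp is fully down with its lip behind the half, and the arm is clear.

```bash
python3 - <<'E'
from rig import r
print(r.sign_off())
E
```

```text
the job is handed in; nothing more can be done
None
```

I handed the job in at about 14 s: the mould is shut and flush, and the hasp is pressed down with its lip behind the loose half. Along the way the fingers once slid over the top edge and pressed the half's top face with about 26 N, under the 35 N limit. The verdict was not returned.

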